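Sweep the counted anchor bolts into the tray's trough and shut the cover

ROBOT

A 6-joint arm with a two-finger parallel gripper is mounted at the origin on a cart in front of the work surface, level with it; the furniture and walls round the work are solid. World frame = base frame: x ahead of the robot, y to its left, z up, the work surface at z = 0. Lengths are in m, angles in rad, forces in N, time in s.
With the tool pointing down it reaches from about 0.275 to 1 m from the base axis. Payload 8.4 kg.
Tool frame: the origin (TCP) lies on the centre line of the jaws, within the pads' length; the fingertips stand 17 mm ahead of it and the grasp point (between the pads) lies 2 mm behind it (bot.tcp_to_tips is the z of the fingertips in the tool frame, in m); z points along the fingers, y is the line along which they close (so a half turn about z gives the same grasp; the last joint's range is limited). The gripper opens to 85 mm and grips with 20 to 120 N. Pads are 22 mm wide; open, the fingers measure 114 mm over their backs; the gripper's body (76 mm by 85 mm) begins 54 mm behind the grasp point. The pads swing forward as they close: fully open they stand 13 mm farther back than shut.
Start: joints at [1.293, 0.353, 1.633, -0, 1.155, -0.002], TCP at [0.17, 0.601, 0.248] pointing down, gripper open.
Joint ranges: [-2.63, 2.63], [-0.92, 2.1], [0.06, 2.66], [-1.3, 4.44], [0, 2.69], [-3.02, 3.02]. Speed limits (rad/s): [2.22, 2.22, 2.79, 3.14, 3.14, 3.14].

INTERFACE

Orientations are given as a unit quaternion [x, y, z, w].
In Python, from workcell import bot, hand, kinematics, get_obs, vision, hand_in gives the robot as it stands. The module is installed in compiled form; this text tells all that it offers. Calls block until the motion is done:
- bot.reach(position, orientation): joint-space move of the TCP to a pose.
- bot.servo_line(position, ori=None, velocity=0.15): straight line of the TCP; ori=None keeps the orientation; velocity is the mean speed in m/s.
- bot.goto_joints(angles): joint-space move.
- hand.move_gripper(opening, strength=None): finger opening in m; strength is the grip in N (None keeps the last); returns when the fingers have stopped.
- bot.dwell(seconds).
- kinematics.solve_ik(position, orientation): joint angles nearest the present ones, or None.
- get_obs(): the state.
- vision.read_camera(name): name is "scene" or "side" or "wrist"; returns a dict with "frame" (384x512x3 uint8, red, green, blue), "intrinsics" (3x3 intrinsics, pixels), "view" (4x4, takes a point from world to camera coordinates). Camera axes: x right, y down, z forward; pixel columns grow to the right and rows downward; lengths in m; the calibration is good to about 2 mm. The wrist camera is an equidistant fisheye: a pixel r from the principal point sees the ray r / f radians off the axis. A picture is of the moment at which its call begins. There is no depth.
A pose or a line that the arm cannot do raises bot.IKError and nothing moves.
- hand_in(): hands the job in; it is judged then, once.
The state is a dict: "time_s": time; "joint_pos": joint angles; "joint_vel": joint speeds; "joint_efforts": joint torques, N m; "position": TCP position; "orientation": TCP orientation; "wrist_force": force on the tool from outside, world axes, zero at the start; "ft_torque": the same for the moment, N m; "gripper_width": finger opening in m; "grip_force": force on a finger pad.
Only numpy, scipy, OpenCV 4.12 (cv2) and the standard library are available. Lean on these libraries where they do the work, as an engineer would, in place of code of your own. Each camera call takes 0.05 s, during which the arm holds its last target. There are 200 camera calls.

TASK

With your fingertips, sweep the three anchor bolts across the deck of the blue counting tray and down into its trough, then push the orange cover over until it is fully shut, so that the tray can be carried off without spilling them. Only push the bolts, never lift or carry them; leave the battery standing where it is on the deck, and do not disturb the tape measure, padlock, mug or tape roll round the tray.

Things in the scene. Friction and masses are not known exactly. Their poses are not given: they have to be found in the camera images.
- tray: blue parts-counting tray, 146 x 280 mm, fixed. Origin on the desk under the deck; x across (away from the robot), y along it (leftward), z up. Flat deck, top 52 mm above the origin, y = -55 to +130 mm, |x| < 68 mm; 8 mm high, 5 mm thick rim on its long sides and at the y = +135 mm end; the y = -55 mm edge has no rim and leads down the trough's chute, to the robot's right
- trough (a point): midway along and across the tray's open trough, level with its floor, axes as the tray's, at y = -97, z = 7 mm of the tray. From the deck's edge (y = -55 mm) a 52 degree chute falls 45 mm to the flat floor, y = -90 to -139 mm, |x| < 68 mm; loose bolts slide down it, and the shut hood leaves 59 mm of room. The near end wall (x = -73 mm) has a pouring spout, sill 32 mm above the tray's origin
- cover (a joint): orange hood-shaped cover of the trough, 146 mm along x, 95 mm from hinge to free edge, 17 mm high with skirts all round. Angle: 0 = shut, skirts on the trough's walls, flat top 69 mm above the tray's origin; starts open at 1.55 to 1.9 (1.57 = upright, more = leaning away from the deck). Stiff hinge (0.08 N m): stays where left, must be pushed right down; about 2 N near the edge will do
- cover_hinge (a point): middle of the cover's hinge line, on top of the trough's outer wall, at y = -147, z = 52 mm of the tray; the hinge line runs along the tray's x
- cover_edge (a point): middle of the cover's free edge on its outer face (its top when shut), 95 mm out from the hinge line and 17 mm off the hinge plane; moves with the cover
- battery: red and white AA battery, 15 mm thick, 50 mm tall, standing on the deck in the back row beside the third bolt, some 74 mm farther from the trough than the front row and in line with one of its bolts. Origin: centre of its foot
- tape_measure: yellow tape measure, 66 x 78 x 40 mm, standing loose left of the tray; origin under its centre
- padlock: brass padlock, 57 x 38 x 18 mm, lying loose left of the tray; origin under its centre
- mug: white mug, 81 x 113 x 94 mm, standing loose behind and left of the tray; origin under its centre
- tape_roll: roll of packing tape lying flat, 110 mm across, 48 mm high, right of the tray; origin under its centre
- bolt_1_mid (a point): grey steel M12 anchor bolt with nut and washer, 60 mm long, shank 12 mm thick, washer 23 mm, 60 g, lying on the deck roughly along the tray's x, in the row next to the trough, near or far side. This point: on its axis, halfway along, about 10 mm above the deck; y axis along the bolt toward the nut. It balances about 7 mm from here toward the nut
- bolt_2_mid (a point): second anchor bolt, point and axes as for bolt_1; beside it in the row next to the trough (y about -13 mm of the tray)
- bolt_3_mid (a point): third anchor bolt, point and axes as for bolt_1; in the back row (y about 62 mm of the tray), near or far side, with the battery on the other side
There are look-alikes about, which are no part of the job. Leave any turquoise or yellow look-alike of the part that bears bolt_1_mid alone.

How it is judged:
On the way, in this order (a step that is already met when the one before it is completed fails the run):
1. all three anchor bolts lie in the trough (y of bolt_1_mid in the frame of tray between -0.14 and -0.057 m and z of each of bolt_1_mid, bolt_2_mid, bolt_3_mid in the frame of tray below 0.045 m and x of bolt_1_mid in the frame of tray between -0.07 and 0.07 m and y of bolt_2_mid in the frame of tray between -0.14 and -0.057 m and x of bolt_2_mid in the frame of tray between -0.07 and 0.07 m and y of bolt_3_mid in the frame of tray between -0.14 and -0.057 m and x of bolt_3_mid in the frame of tray between -0.07 and 0.07 m), for 0.2 s.
2. the cover is shut over them (value of joint cover below 0.05 rad), for 0.2 s.
At the end, for the whole second after the job is handed in: All three bolts lie down in the trough, the cover is shut over them (hinge angle under 0.05 rad, 5 mm at its edge), and the battery still stands on the deck within 15 mm of its place (all of step 1 and value of joint cover below 0.05 rad and distance of battery from where it was at the start of the episode below 0.015 m and angle between battery's own z axis and vertical below 0.2 rad); the robot touches nothing.
It fails at once if a bolt is lifted 25 mm or more off the deck (height (world z) of any of bolt_1_mid, bolt_2_mid, bolt_3_mid above 0.09 m).
It fails at once if the battery is shifted by more than 15 mm or tipped over (distance of battery from where it was at the start of the episode above 0.015 m or angle between battery's own z axis and vertical above 0.3 rad).
It fails at once if the tape measure, padlock, mug or tape roll is shifted by more than 20 mm (distance of any of tape_measure, padlock, mug, tape_roll from where it was at the start of the episode above 0.02 m).
It also fails if it takes over 69 s, if anything falls off the work surface, if the arm or the gripper's body presses on something with over 40 N, if the wrist force passes 120 N, or if a joint passes its speed limit or range.

## Working session

There is one attempt and no reset: what is moved stays moved. The work goes in short steps, each a Python script; the robot and the scene stay as the last script left them, time stands still between calls to the robot, and variables do not carry over. Pictures are saved under pics/ and viewed, at most 10 in all, crops included, and the job is handed in when it is done.

```bash
mkdir -p pics
python3 - <<'E'
from workcell import bot,hand,kinematics,get_obs,vision
import cv2,numpy as np,pickle
o=get_obs();print(o)
D={}
for n in("scene","side","wrist"):
    c=vision.read_camera(n);D[n]=c
    cv2.imwrite(f"pics/{n}0.png",c["frame"][:,:,::-1]);print(n,c["intrinsics"],c["view"])
pickle.dump(D,open("d0.pkl","wb"))
a=D["scene"]["frame"];b=D["side"]["frame"]
cv2.imwrite("pics/a0.png",cv2.resize(a,(800,600),interpolation=cv2.INTER_CUBIC)[:,:,::-1])
cv2.imwrite("pics/b0.png",cv2.resize(b,(800,600),interpolation=cv2.INTER_CUBIC)[:,:,::-1])
E
```

```text
{'time_s': 0.0, 'joint_pos': array([ 1.29261050e+00,  3.53662047e-01,  1.63415367e+00, -2.22678071e-05,
        1.15523330e+00, -2.38574436e-03]), 'joint_vel': array([ 0.00043735,  0.00126803,  0.00147856, -0.00063782, -0.00028106,
        0.00025292]), 'joint_efforts': array([ 3.76942131e-03, -6.05241108e+01, -3.42081392e+01,  2.85758806e-04,
        9.13227821e-03,  4.52405388e-06]), 'position': array([0.17006531, 0.60092327, 0.24754465]), 'orientation': array([ 1.37458901e-01,  9.90507204e-01, -7.22451459e-04, -9.17357625e-05]), 'wrist_force': array([-0.54790306, -0.60570448, -0.26147438]), 'ft_torque': array([ 0.03100618, -0.01021291,  0.02993247]), 'grip_force': 0.0, 'gripper_width': 0.08571735904199702}
scene [[350.1708079    0.         259.39822906]
 [  0.         350.1708079  188.31843883]
 [  0.           0.           1.        ]] [[ 0.70506028 -0.70913675 -0.00388217 -0.30890222]
 [-0.47760403 -0.47079763 -0.74178432  0.37830246]
 [ 0.52419881  0.5248568  -0.67062728  0.75076793]
 [ 0.          0.          0.          1.        ]]
side [[437.07313499   0.         252.14373029]
 [  0.         437.07313499 190.21295583]
 [  0.           0.           1.        ]] [[-0.98996453 -0.1401323   0.0182528   0.53466306]
 [-0.08912479  0.51888163 -0.85018741  0.06247667]
 [ 0.10966767 -0.84328216 -0.52616367  1.20483113]
 [ 0.          0.          0.          1.        ]]
wrist [[297.31863964   0.         250.43088984]
 [  0.         297.31863964 192.13056203]
 [  0.           0.           1.        ]] [[ 0.27326614  0.96193602 -0.00217133 -0.62444113]
 [ 0.91322412 -0.25871756  0.31478076 -0.04031315]
 [ 0.30223719 -0.08800184 -0.94916192  0.38033037]
 [ 0.          0.          0.          1.        ]]
```

View pics/a0.png

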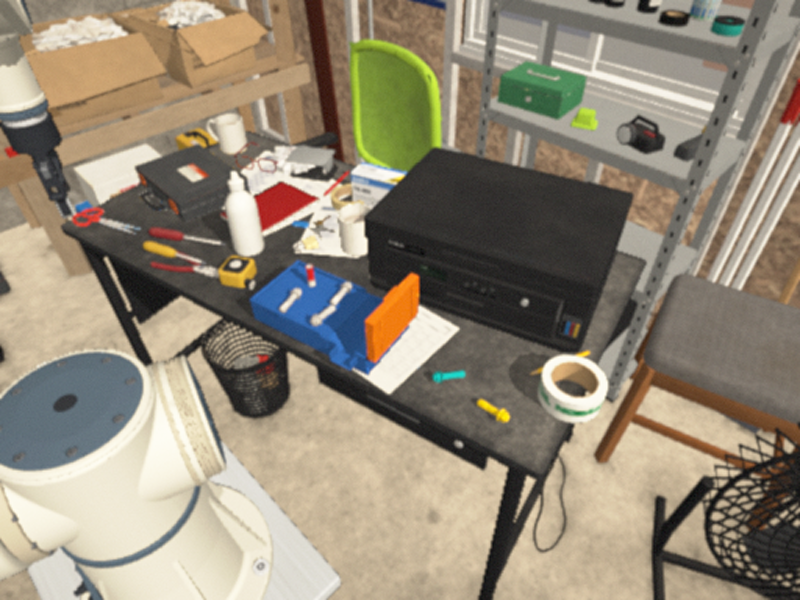

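View pics/b0.png

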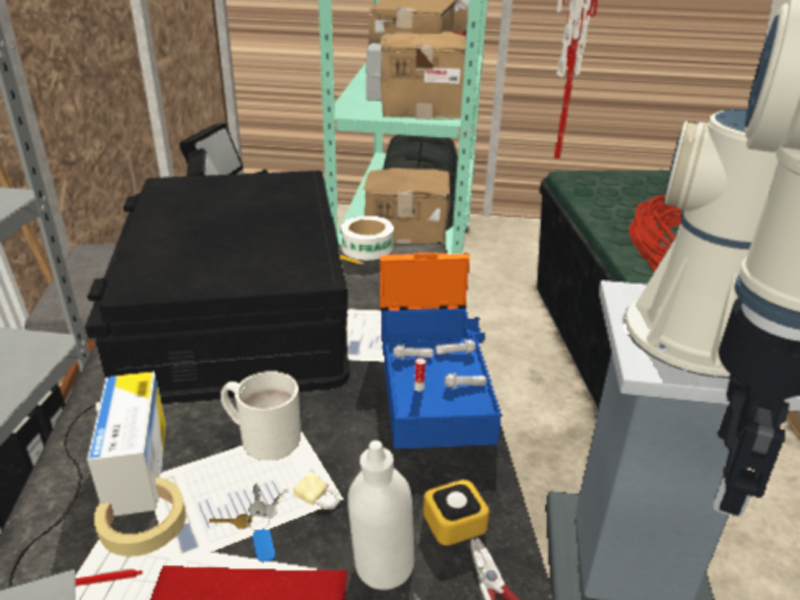

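Side view (800x600): two grey bolts in the front row at (412,352) and (456,348), the third at (465,380), and the red and white battery at (420,375). All of these are on the blue tray, with the orange cover at (425,282). The turquoise (450,376) and yellow (493,410) look-alikes in the scene view lie on the desk, so I'll leave them. Next I'll take a rough fix of the tray, then an overhead look with the wrist camera.

```bash
cat > h.py <<'E'
import numpy as np,cv2
def ray(c,u,v,fish=False):
    K,V=c["intrinsics"],c["view"];R=V[:3,:3];o=-R.T@V[:3,3]
    x=(u-K[0,2])/K[0,0];y=(v-K[1,2])/K[1,1]
    if fish:
        r=np.hypot(x,y);s=np.sin(r)/max(r,1e-9);d=np.array([x*s,y*s,np.cos(r)])
    else: d=np.array([x,y,1.])
    return o,R.T@d
def onz(c,u,v,z,fish=False):
    o,d=ray(c,u,v,fish);return o+d*(z-o[2])/d[2]
def proj(c,p,fish=False):
    K,V=c["intrinsics"],c["view"];q=V[:3,:3]@np.asarray(p,float)+V[:3,3]
    if fish:
        h=np.hypot(q[0],q[1]);t=np.arctan2(h,q[2]);n=q[:2]/h*t
    else:n=q[:2]/q[2]
    return n*K[0,0]+K[:2,2]
E
python3 - <<'E'
import pickle;from h import *
D=pickle.load(open("d0.pkl","rb"));s=D["side"];a=D["scene"];f=.64
for n,p,z in[("b12",(412,352),.062),("b12",(456,348),.062),("b3",(465,380),.062),("batfoot",(420,390),.052),("rimL",(391,443),.0),("rimR",(497,441),.0),("tm",(456,515),.02),("hinge L",(382,308),.052),("hinge r",(467,306),.052)]:
    print(n,onz(s,p[0]*f,p[1]*f,z).round(3))
for n,p,z in[("b3",(291,299),.062),("b",(341,294),.062),("b",(323,316),.062),("batfoot",(312,286),.052),("roll",(574,375),.048),("tm",(238,265),.04),("mug",(352,225),.09)]:
    print("sc",n,onz(a,p[0]*f,p[1]*f,z).round(3))
V=D["wrist"]["view"];print("wristcam",-V[:3,:3].T@V[:3,3])
E
```

```text
b12 [0.482 0.224 0.062]
b12 [0.416 0.203 0.062]
b3 [0.399 0.279 0.062]
batfoot [0.461 0.299 0.052]
rimL [0.494 0.358 0.   ]
rimR [0.346 0.33  0.   ]
tm [0.396 0.488 0.02 ]
hinge L [0.548 0.094 0.052]
hinge r [0.406 0.063 0.052]
sc b3 [0.402 0.278 0.062]
sc b [0.48  0.22  0.062]
sc b [0.416 0.197 0.062]
sc batfoot [0.461 0.289 0.052]
sc roll [ 0.636 -0.212  0.048]
sc tm [0.399 0.47  0.04 ]
sc mug [0.625 0.351 0.09 ]
wristcam [0.09250358 0.62371246 0.37232904]
```

```bash
cat >> h.py <<'E'
from scipy.spatial.transform import Rotation as Rn
def ori(yaw):  # tool y along tray y at yaw, z down
    x=np.array([-np.cos(yaw),-np.sin(yaw),0]);y=np.array([-np.sin(yaw),np.cos(yaw),0])
    return Rn.from_matrix(np.stack([x,y,[0,0,-1]],1)).as_quat()
E
python3 - <<'E'
from workcell import bot,hand,kinematics,get_obs,vision
from h import *;import pickle
D=pickle.load(open("d0.pkl","rb"))
print("case corner",onz(D["side"],345*.64,378*.64,0),"bottle",onz(D["side"],382*.64,582*.64,0))
hand.move_gripper(0.0,30)
bot.reach([.47,.20,.30],ori(.21))
bot.dwell(.3)
c=vision.read_camera("wrist");o=get_obs();print(o["time_s"],o["position"],o["joint_pos"])
pickle.dump(c,open("w1.pkl","wb"))
cv2.imwrite("pics/w1.png",cv2.resize(c["frame"],(800,600),interpolation=cv2.INTER_CUBIC)[:,:,::-1])
E
```

```text
case corner [0.58619012 0.22615209 0.        ] bottle [0.47181474 0.57847308 0.        ]
3.0917 [0.46989637 0.20029898 0.29991883] [ 3.99991683e-01  1.24447096e-01  1.81362223e+00  1.82857814e-05
  1.20365285e+00 -1.38130438e+00]
```

View pics/w1.png

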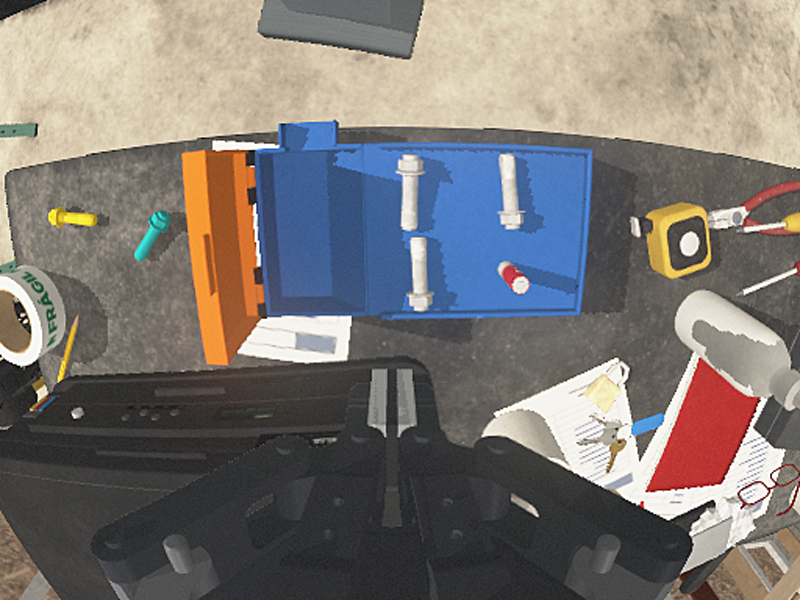

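The wrist view looks down on the tray. Bolts are at (410,190), (420,272) and (510,190), and the battery is at (513,277). The rim's end corners are (592,149) and (583,315), and the cover leans outward on the left. The yellow (72,217) and turquoise (152,235) look-alikes lie well off the tray, so the three grey bolts on the deck are the ones meant.

Run:
```python
import pickle;from h import *
c=pickle.load(open("w1.pkl","rb"));im=c["frame"]
hsv=cv2.cvtColor(im,cv2.COLOR_RGB2HSV)
f=.64
A=onz(c,592*f,149*f,.060,1);B=onz(c,583*f,315*f,.060,1);C=onz(c,258*f,150*f,.060,1)
print("corners",A,B,np.hypot(*(B-A)[:2]))
d=(B-A)[:2];yaw=np.arctan2(d[1],d[0])
blue=cv2.inRange(hsv,(100,120,40),(125,255,255));n,l,st,ce=cv2.connectedComponentsWithStats(blue);
print("yaw",yaw)
ex=np.array([np.cos(yaw),np.sin(yaw)]);ey=np.array([-ex[1],ex[0]])
O=(A+B)[:2]/2-ey*.140;print("O",O)
loc=lambda p:(np.array([ex@(p[:2]-O),ey@(p[:2]-O)])).round(4)
print("deck edge pts(52):",[loc(onz(c,u*f,v*f,.052,1)) for u,v in((365,150),(366,310))],"corner trough",loc(C))
m=cv2.inRange(hsv,(0,0,95),(180,70,255));m[:, :]&=0xff
roi=np.zeros_like(m);roi[int(150*f):int(312*f),int(370*f):int(575*f)]=255
n,l,st,ce=cv2.connectedComponentsWithStats(m&roi)
for i in range(1,n):
    if st[i,4]>80:
        ys,xs=np.where(l==i);P=np.array([loc(onz(c,x,y,.062,1)) for x,y in zip(xs,ys)])
        r=cv2.minAreaRect((P*1000).astype(np.float32));print(st[i],"rect mm",np.round(r[0],1),np.round(r[1],1),round(r[2],1),"world",onz(c,*ce[i],.062,1).round(4))
print("battery top",loc(onz(c,520*f,284*f,.102,1)),"foot",loc(onz(c,506*f,270*f,.052,1)))
s=pickle.load(open("d0.pkl","rb"))["side"]
print("cover far top in side, plane z=.147",[loc(onz(s,u*f,v*f,.145)) for u,v in((381,256),(468,254))])
print("wrist: edge",[loc(onz(c,u*f,v*f,z,1)) for u,v in((184,154),(207,363)) for z in(.135,.15)])
```

```text
corners [0.34713213 0.34263702 0.06      ] [0.48721752 0.37810695 0.06      ] 0.1445061597590107
yaw 0.24799020871537672
O [0.45153869 0.22465491]
deck edge pts(52): [array([-0.0709, -0.0455]), array([ 0.0626, -0.0514])] corner trough [-0.0773 -0.1301]
[253  98  19  50 561] rect mm [-36.9 -14.1] [21.7 59.8] 80.6 world [0.4167 0.2034 0.062 ]
[319  98  18  49 527] rect mm [-36.3  69.7] [22.2 60.4] 90.0 world [0.4014 0.2814 0.062 ]
[260 151  18  48 516] rect mm [29.4 -5.6] [21.9 61.7] 88.5 world [0.483  0.2263 0.062 ]
[328 177  11  11  91] rect mm [41.6 78.8] [13.8 13.8] 2.1 world [0.4725 0.3112 0.062 ]
battery top [0.029  0.0671] foot [0.0314 0.0684]
cover far top in side, plane z=.147 [array([ 0.063 , -0.1633]), array([-0.0814, -0.1596])]
wrist: edge [array([-0.0789, -0.1603]), array([-0.0783, -0.1532]), array([ 0.0704, -0.1653]), array([ 0.0632, -0.158 ])]
```

```bash
cat >> h.py <<'E'
YAW=.23;O=np.array([.448,.229]);EX=np.array([np.cos(YAW),np.sin(YAW)]);EY=np.array([-EX[1],EX[0]])
def W(x,y,z):  # tray -> world
    return np.r_[O+x*EX+y*EY,z]
def L(p):
    d=np.asarray(p)[:2]-O;return np.array([EX@d,EY@d])
Q=ori(YAW-np.pi/2)
def snap(name,fn):
    from workcell import vision
    c=vision.read_camera(name)
    cv2.imwrite("pics/"+fn,cv2.resize(c["frame"],(800,600),interpolation=cv2.INTER_CUBIC)[:,:,::-1]);return c
E
python3 - <<'E'
from workcell import bot,hand,kinematics,get_obs,vision
from h import *
print(bot.tcp_to_tips)
bot.reach(W(-.038,.026,.15),Q)
bot.servo_line(W(-.038,.026,.0735),velocity=.1)
o=get_obs();print(o["wrist_force"],o["position"],o["joint_pos"][5])
bot.servo_line(W(-.038,-.057,.0735),velocity=.06)
o=get_obs();print(o["time_s"],o["wrist_force"],o["position"])
snap("wrist","w2.png")
E
```

```text
0.017
[0.23131674 0.0378505  0.15807539] [0.40539974 0.24583291 0.07387046] 0.3119061938307685
7.0417 [-0.38910555 -0.39996432 -0.12062336] [0.42393999 0.16504999 0.07347388]
```

View pics/w2.png

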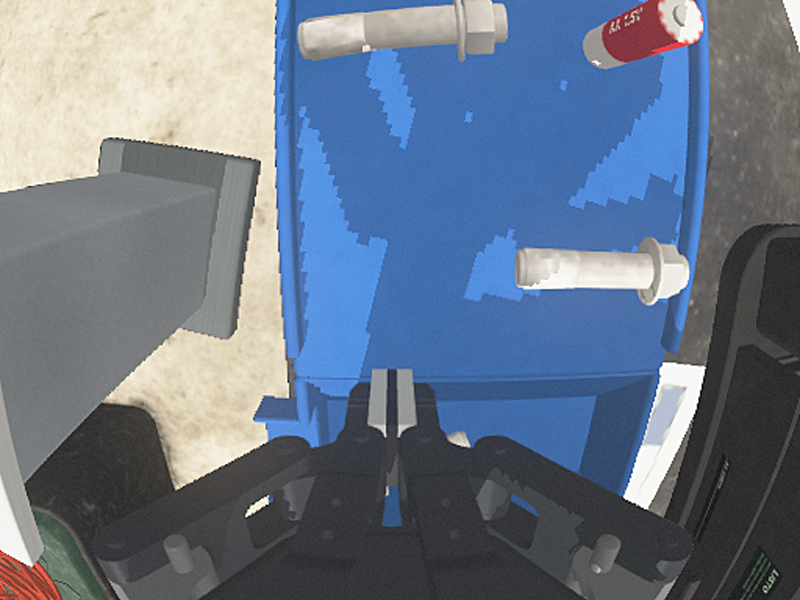

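The wrist picture shows bolt_2 gone down the chute (glint at (458,438)). Bolt_1 (600,270) is ahead of the battery (645,35), with bolt_3 at (405,30). I'll push bolt_1 next, then bolt_3.

Run:
```python
from workcell import bot,hand,kinematics,get_obs,vision
from h import *
def push(x,y0):
    bot.servo_line(W(*L(get_obs()["position"]),.14),velocity=.15)
    bot.servo_line(W(x,y0,.14),velocity=.2)
    bot.servo_line(W(x,y0,.0735),velocity=.1)
    print(get_obs()["wrist_force"].round(2))
    bot.servo_line(W(x,-.057,.0735),velocity=.06)
    o=get_obs();print(o["time_s"],o["wrist_force"].round(2),L(o["position"]).round(4))
push(.037,.027)
push(-.029,.096)
p=L(get_obs()["position"])
bot.servo_line(W(*p,.15),velocity=.15)
bot.reach(W(-.02,.02,.25),Q);bot.dwell(.2)
snap("wrist","w3.png");print(get_obs()["time_s"])
```

```text
[-0.25 -0.22  0.15]
10.7583 [ 0.2  -0.22  0.1 ] [ 0.037  -0.0567]
[-0.03  0.19  0.54]
15.85 [ 0.43 -0.16 -0.66] [-0.029  -0.0569]
17.3333
```

View pics/w3.png

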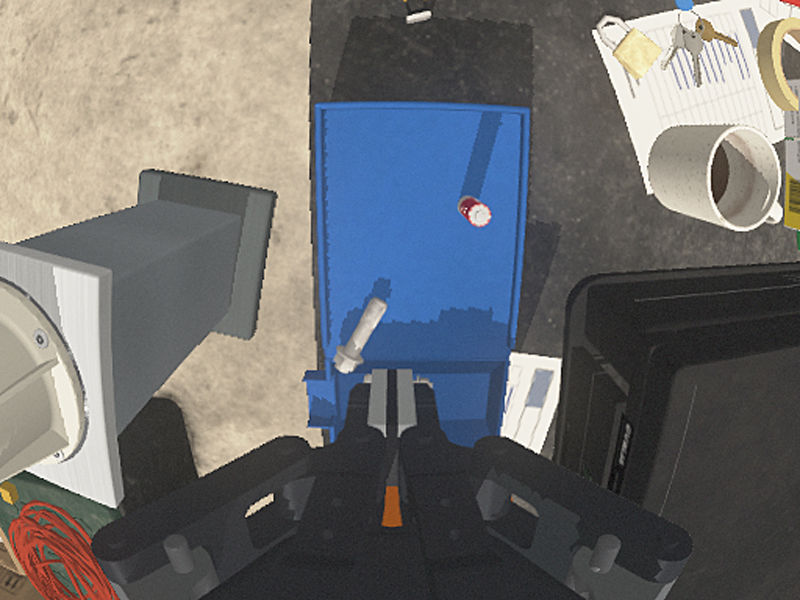

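Bolt_3 slipped round the pusher. It lies near the deck's edge with its nut at (347,358) and tail at (379,303). The battery is still standing at (475,211). I'll measure the bolt and push it again.

Run:
```python
from h import *
from workcell import vision,get_obs
c=vision.read_camera("wrist");f=.64
for n,u,v,z in(("nut",347,358,.064),("tail",379,303,.06),("bat",477,213,.102),("rimend",318,104,.06),("rimend",529,107,.06)):print(n,L(onz(c,u*f,v*f,z,1)).round(4))
for n in("scene","side"):
    cc=vision.read_camera(n)["frame"]
    h=cv2.cvtColor(cc,cv2.COLOR_RGB2HSV)
    k=(slice(155,245),slice(155,280)) if n=="scene" else (slice(150,290),slice(230,330))
    cv2.imwrite(f"pics/{n}1.png",cv2.resize(cc[k],None,fx=4,fy=4,interpolation=cv2.INTER_CUBIC)[:,:,::-1])
```

```text
nut [-0.0539 -0.0475]
tail [-0.0299 -0.0059]
bat [0.0299 0.0646]
rimend [-0.0695  0.1334]
rimend [0.0723 0.1338]
```

View pics/side1.png

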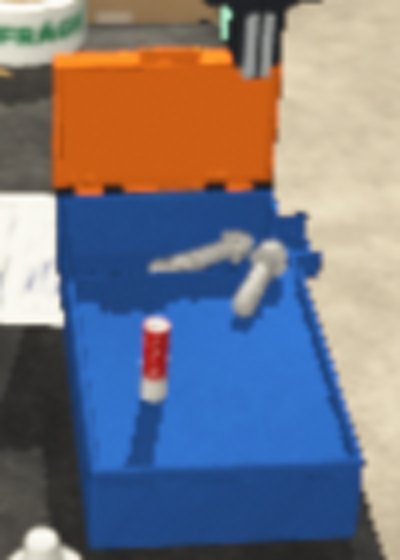

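Side crop: battery upright at (153,360), bolt_3 on the deck by the edge at (260,280), another bolt in the trough at (200,252). I'll push bolt_3 from its tail end and then look into the trough from above it.

Run:
```python
from workcell import bot,hand,kinematics,get_obs,vision
from h import *
bot.servo_line(W(-.045,.022,.14),velocity=.2)
bot.servo_line(W(-.045,.022,.0735),velocity=.1)
bot.servo_line(W(-.045,-.062,.0735),velocity=.05)
o=get_obs();print(o["wrist_force"].round(2),L(o["position"]).round(4))
bot.servo_line(W(-.045,-.062,.16),velocity=.15)
# camera over trough: tool x (camera side) toward +y, so TCP beyond the trough and high above cover
bot.reach(W(0,-.17,.28),Q);bot.dwell(.2)
c=snap("wrist","w4.png");print(get_obs()["time_s"])
import pickle;pickle.dump(c,open("w4.pkl","wb"))
```

```text
[0.07 0.62 0.09] [-0.045  -0.0618]
22.5333
```

View pics/w4.png

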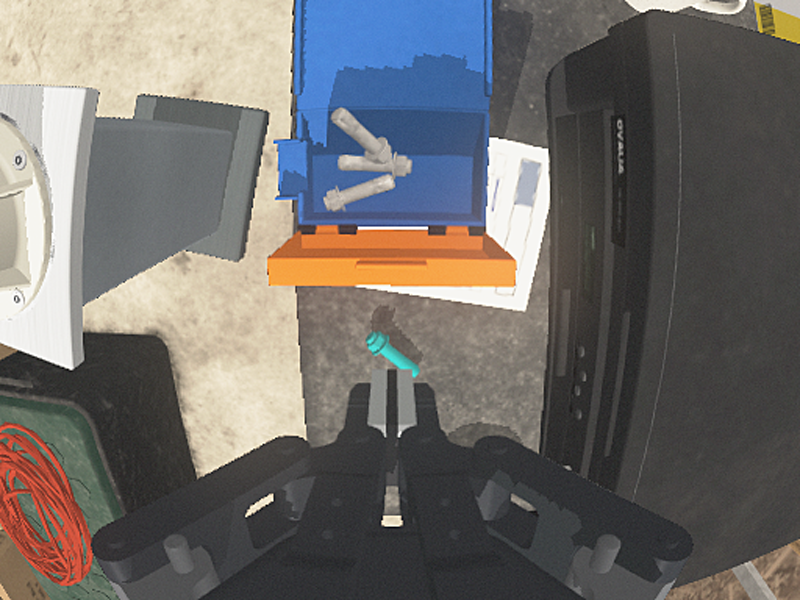

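All three bolts are in the trough: (362,135), (375,163) and (360,192). One leans on the chute with its tail at (338,113), so I'll check its height before closing.

Run:
```python
import pickle;from h import *
c=pickle.load(open("w4.pkl","rb"));f=.64
print("edge",[L(onz(c,u*f,v*f,.052,1)).round(4) for u,v in((300,108),(485,110))])
for z in(.03,.04,.05,.055):print(z,"tail",L(onz(c,338*f,112*f,z,1)).round(4),"mid",L(onz(c,360*f,133*f,z,1)).round(4),"nut",L(onz(c,382*f,153*f,z,1)).round(4))
for z in(.13,.15):print("cover edge outer",z,[L(onz(c,u*f,v*f,z,1)).round(4) for u,v in((268,285),(516,287))])
for z in(.13,.15):print("inner edge",z,[L(onz(c,u*f,v*f,z,1)).round(4) for u,v in((272,262),(512,264))])
```

```text
edge [array([-0.0699, -0.053 ]), array([ 0.0683, -0.0545])]
0.03 tail [-0.0437 -0.0554] mid [-0.0264 -0.0728] nut [-0.0091 -0.089 ]
0.04 tail [-0.0426 -0.0562] mid [-0.0257 -0.0732] nut [-0.0089 -0.089 ]
0.05 tail [-0.0414 -0.0571] mid [-0.025  -0.0736] nut [-0.0086 -0.0889]
0.055 tail [-0.0408 -0.0575] mid [-0.0247 -0.0738] nut [-0.0085 -0.0889]
cover edge outer 0.13 [array([-0.0788, -0.1684]), array([ 0.077 , -0.1695])]
cover edge outer 0.15 [array([-0.0731, -0.1625]), array([ 0.0714, -0.1635])]
inner edge 0.13 [array([-0.0751, -0.1535]), array([ 0.0733, -0.1546])]
inner edge 0.15 [array([-0.0696, -0.1487]), array([ 0.0679, -0.1497])]
```

The leaning bolt's middle is at about z = 36 mm, which passes, but its tail is right at the cover's landing line. I'll nudge the tail sideways so the bolt slides down.

Run:
```python
from workcell import bot,hand,kinematics,get_obs,vision
from h import *
bot.servo_line(W(.012,-.072,.28),velocity=.25)
bot.servo_line(W(.012,-.072,.0655),velocity=.15)
print(get_obs()["wrist_force"].round(2))
bot.servo_line(W(-.035,-.072,.0655),velocity=.05)
print(get_obs()["wrist_force"].round(2))
bot.servo_line(W(-.03,-.072,.0655),velocity=.05)
bot.servo_line(W(-.03,-.072,.28),velocity=.25)
bot.servo_line(W(0,-.20,.28),velocity=.25);bot.dwell(.2)
c=vision.read_camera("wrist");print(get_obs()["time_s"])
cv2.imwrite("pics/w5.png",cv2.resize(c["frame"][20:200,150:350],(800,720),interpolation=cv2.INTER_CUBIC)[:600,:,::-1])
import pickle;pickle.dump(c,open("w5.pkl","wb"))
```

```text
[-0.67 -0.62 -0.59]
[1.58 0.59 0.38]
27.9333
```

View pics/w5.png

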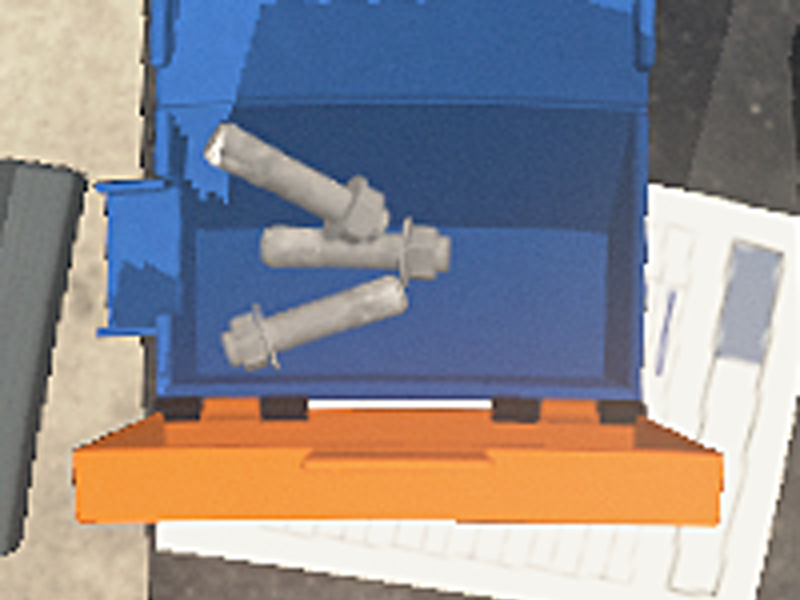

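The tail is now clear of the deck edge and all three bolts are well inside the trough. The cover is upright, with its edge at y = -164 mm, z = 147 mm. Now I'll push it shut along its arc.

Run:
```python
from workcell import bot,hand,kinematics,get_obs,vision
from h import *
def pose(t,r=.078,back=0.):
    y=-.147+r*np.cos(t)-.017*np.sin(t);z=.052+r*np.sin(t)+.017*np.cos(t)
    return W(0,y-.011-back,z+.017)
bot.servo_line(pose(1.57,back=.014)+[0,0,.08],velocity=.15)
bot.servo_line(pose(1.57,back=.014),velocity=.12)
print(get_obs()["wrist_force"].round(2))
for t in np.linspace(1.5,-.02,10):
    bot.servo_line(pose(t),velocity=.08);o=get_obs();print(round(t,2),o["time_s"],o["wrist_force"].round(1))
p=pose(-.02);p[2]-=.002;bot.servo_line(p,velocity=.03);bot.dwell(.3)
o=get_obs();print(o["wrist_force"].round(1),o["position"]-p)
c=snap("side","s2.png")
k=c["frame"][140:290,220:340];cv2.imwrite("pics/s2.png",cv2.resize(k,(480,600),interpolation=cv2.INTER_CUBIC)[:,:,::-1])
```

```text
[0.07 0.43 0.1 ]
1.5 29.65 [-0.9 -0.2  0.1]
1.33 29.9667 [-0.1  0.4 -1.2]
1.16 30.2833 [ 0.9 -0.8  0.9]
0.99 30.6 [0.4 0.  1.1]
0.82 30.9167 [-0.3 -0.4  0.3]
0.66 31.2333 [-0.8 -1.9  0.5]
0.49 31.55 [-1.  -0.3 -0.4]
0.32 31.8667 [0.2 0.3 0.2]
0.15 32.1833 [ 0.8  0.1 -0.5]
-0.02 32.5 [-3.  -3.8 20.7]
[-9.9 -5.2 43.6] [0.00135146 0.00016113 0.00287336]
```

View pics/s2.png

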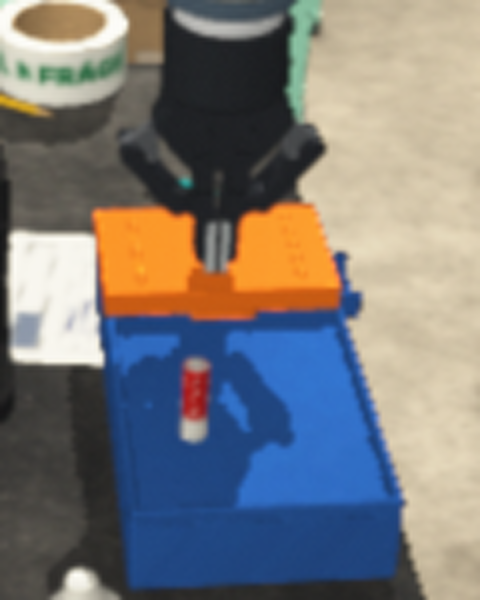

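The cover looks shut: it met a hard stop (44 N) with the tips at z = 68.3 mm, against 69 mm given. The battery is still standing at (195,400). I'll back off, confirm the cover holds, and hand in.

Run:
```python
from workcell import bot,get_obs
from h import *
p=get_obs()["position"];bot.servo_line([p[0],p[1],.16],velocity=.12)
bot.servo_line(W(0,-.02,.25),velocity=.2);bot.dwell(.4)
c=snap("wrist","w6.png");print(get_obs()["time_s"],get_obs()["wrist_force"].round(2))
```

```text
35.0417 [ 0.39  0.58 -0.48]
```

View pics/w6.png

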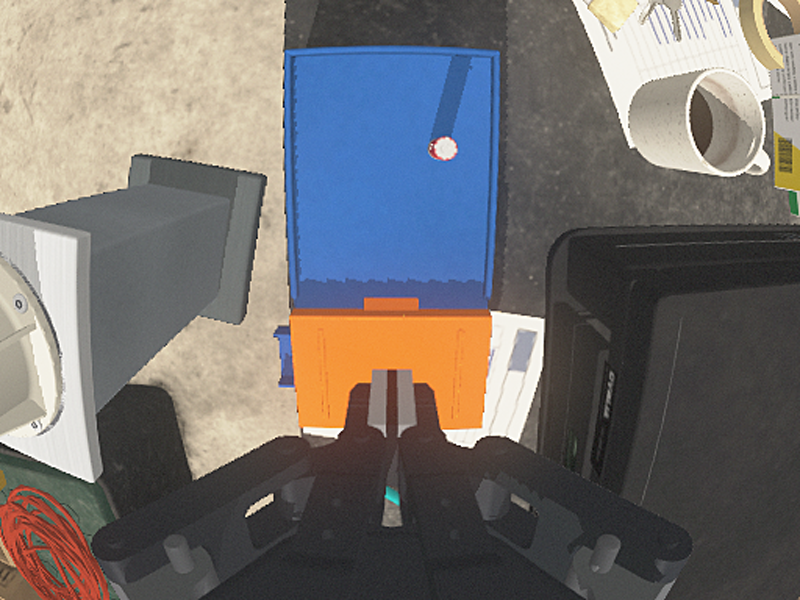

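The cover lies flat and shut at (390,370), the battery stands at (443,148), and the deck is clear. Handing in.

```bash
python3 -c "
from workcell import hand_in
print(hand_in())"
```

```text
the job is handed in; nothing more can be done
None
```

I swept all three bolts into the trough, pushed the cover fully shut and left the battery standing in place, then handed the job in after about 35 s of robot time; the interface returned no verdict.

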